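Turn the tool-rest leaf end for end on its pivot pin

ROBOT

A 6-joint arm with a two-finger parallel gripper is mounted at the origin on a cart in front of the work surface, level with it; the furniture and walls round the work are solid. World frame = base frame: x ahead of the robot, y to its left, z up, the work surface at z = 0. Lengths are in m, angles in rad, forces in N, time in s.
With the tool pointing down it reaches from about 0.35 to 0.725 m from the base axis. Payload 6 kg.
Tool frame: the origin (TCP) lies on the centre line of the jaws, within the pads' length; the fingertips stand r.nose_length ahead of it and the grasp point (between the pads) lies 3 mm ahead of it (r.nose_length is the distance from the TCP to the fingertips, in m); z points along the fingers, y is the line along which they close (so a half turn about z gives the same grasp; the last joint's range is limited). The gripper opens to 85 mm and grips with 20 to 120 N. Pads are 22 mm wide; open, the fingers measure 114 mm over their backs; the gripper's body (76 mm by 85 mm) begins 54 mm behind the grasp point. The pads swing forward as they close: fully open they stand 13 mm farther back than shut.
Start: joints at [1.562, 0.04, 0.085, 0, -1.615, -0.334], TCP at [0.202, 0.565, 0.253] pointing down, gripper open.
Joint ranges: [-2.56, 2.56], [-1.29, 2.01], [-1.08, 1.49], [-3.29, 1.98], [-2.81, -0.18], [-2.99, 2.99]. Speed limits (rad/s): [2.57, 2.57, 3.01, 3.14, 3.14, 3.14].

INTERFACE

Orientations are given as a 3x3 rotation matrix whose columns are the frame's x, y, z axes.
In Python, from workcell import r, camera gives the robot as it stands. The module is installed in compiled form; this text tells all that it offers.
- The arm moves only by the tool move_arm, never from a script. Its argument "deltas" is a list of rows, each an object of numbers: "claw": the finger opening in mm, from 0 to 85.4; "dx", "dy", "dz": the shift along the tool's x, y, z normalised to -1 to 1, where 1 is 0.3 m; "roll": the turn about the tool's z normalised to -1 to 1, where 1 is 45 degrees. In form: [{"claw": .., "dx": .., "dy": .., "dz": .., "roll": ..}, ...]. A call has 1 to 8 rows; each row is the pose to reach, as a shift and turn from the pose commanded when the call began, along the tool's axes at that moment; what a row does not reach only later rows make up. A row lasts 1/8 s, in which the tool goes at most 62.5 mm and 10.7 degrees, less where a joint would pass 70% of its speed; a pose out of reach is approached as far as the arm can. A call with a number of a shift or a turn outside -1 to 1 is refused whole. A call with a gripper value outside its range is refused whole. The fingers move at their own pace and stop on an object; "force" is the grip in N (left out, the last holds). Time passes only in rows, so rows that repeat a pose let the fingers close. It gives the time, the measured TCP pose, the force, the opening and the grip force at its end, in the units of the state.
- r.state(): the state, without advancing time (a new reading comes with each control period).
- camera(name): name is "scene" or "top"; returns a dict with "frame" (384x512x3 uint8, red, green, blue), "z_map" (384x512 float32, m along the optical axis (not along the pixel's ray), 0 where there is no reading), "fov_y" (degrees; the focal length in pixels is half the picture's height over the tangent of half this angle, whatever the lens; pixels are square), "cx", "cy" (the principal point, pixels), "cam_to_world" (4x4, takes a point from camera to world coordinates). Camera axes: x right, y down, z forward; pixel columns grow to the right and rows downward; lengths in m; the calibration is good to about 2 mm. A picture is of the moment at which its call begins.
- r.hand_in(): hands the job in; it is judged then, once.
The state is a dict: "time_s": time; "qpos": joint angles; "dq": joint speeds; "effort": joint torques, N m; "ee_pos": TCP position; "eef_rot": TCP orientation; "force": force on the tool from outside, world axes, zero at the start; "wrist_torque": the same for the moment, N m; "gripper_width": opening from 0.0 (shut) to 1.0 (fully open); "finger_force": force on a finger pad.
Only numpy, scipy, OpenCV 4.12 (cv2) and the standard library are available. Lean on these libraries where they do the work, as an engineer would, in place of code of your own. Each camera call takes 0.05 s, during which the arm holds its last target. There are 200 camera calls.

TASK

The black end of this tool-rest leaf is worn. Lift the leaf off its pivot pin, lay it flat on the cork mat and let go, then take it by its orange end and refit it the other way round: the black end's eye on the pin, the orange end outwards, lowered fully home and lying flat before you let go. Leave the glass block, the red scraper and the brush alone.

Things in the scene. Friction and masses are not known exactly. Their poses are not given: they have to be found in the camera images.
- leaf: Loose flat aluminium leaf, 18 mm thick, about 0.2 kg: a plate 60 mm long, 120 mm wide (too wide to grip) with a 52 mm long, 28 mm wide tongue in the middle of each end; 164 mm overall. Half the plate has an orange pad, half a black worn one. Origin: underside, centre of the orange end's eye. +x: from black eye to orange eye; +z out of the padded face.
- eye_orange (a point): Underside centre of the orange end's eye, a vertical 16 mm through-hole in the middle of that tongue, whose tip has an orange band; same point and axes as the leaf's. At the start this eye is on the pin.
- eye_black (a point): Underside centre of the black end's eye, a 16 mm through-hole in the middle of the black-banded tongue, 112 mm along the leaf's -x. At the start this end points roughly to the robot. Tongues are gripped across their 28 mm.
- stand: Blue stand fixed to the trolley. Origin on the pin's axis at the trolley top, z up; a fitted leaf lies from the pin towards -x. Two cheeks flank the pin: inner faces 20 mm, outer 29 mm either side, x -20 to +26 mm, tops 86 mm above the trolley. They leave no room for fingers on the tongue between them, and a fitted leaf swings only about 8 degrees.
- pin_seat (a point): Foot of the pin on the seat, 50 mm above the trolley; a seated eye's underside lies here. Axes as the stand's. The steel pin is 12 mm thick and rises 32 mm above the seat, its top 8 mm tapered.
- rest_bar (a point): Top centre of the stand's rubber-topped rest bar (18 mm along the stand's x, 84 mm wide), 72 mm from the pin towards -x, 50 mm above the trolley like the seat; it carries the plate. The outer tongue overhangs with free space below.
- mat: Cork mat fixed to the trolley top, 180 mm (its x) by 200 mm (its y), 3 mm thick; empty at the start. Origin: centre of its underside.
- cullet_block: Pale green glass block, 43x49x26 mm, loose bystander beyond the mat. Origin: centre of underside.
- scraper: Red plastic scraper lying flat, 107x64x8 mm, loose bystander to the right of the stand. Origin: centre of underside.
- brush: Flat dusting brush with a red handle, 186x30x20 mm, loose bystander to the left of the mat. Origin: centre of underside.
There are look-alikes about, which are no part of the job. There is more than one size of the stand; the job needs the larger.

How it is judged:
On the way, in this order (a step that is already met when the one before it is completed fails the run):
1. the leaf lies flat on the cork mat, let go (angle between leaf's own z axis and vertical below 0.04 rad and z of each of eye_orange, eye_black in the frame of mat below 0.007 m and contact force between leaf and mat above 0.5 N and contact force between the fingers and leaf below 0.1 N and linear speed of leaf below 0.02 m/s), for 0.2 s.
2. the leaf is down on the seat, the black end's eye on the pin, while still held (horizontal distance between eye_black and pin_seat below 0.004 m and z of eye_black in the frame of pin_seat below 0.006 m and contact force between the fingers and leaf above 0.5 N), for 0.1 s.
At the end, for the whole second after the job is handed in: The black end's eye is on the pin (within 4 mm of its axis and 3 mm of the seat), the orange end points outwards over the rest bar, the leaf lies flat within 0.04 rad, at rest and released (horizontal distance between eye_black and pin_seat below 0.004 m and z of eye_black in the frame of pin_seat below 0.003 m and angle between leaf's own z axis and vertical below 0.04 rad and x of eye_orange in the frame of stand below -0.105 m and contact force between the fingers and leaf below 0.1 N and linear speed of leaf below 0.01 m/s); the robot touches nothing.
It fails at once if a bystander (glass block, red scraper or brush) was moved by more than 30 mm (distance of any of cullet_block, scraper, brush from where it was at the start of the episode above 0.03 m).
It also fails if it takes over 67 s, if anything falls off the work surface, if the arm or the gripper's body presses on something with over 40 N, if the wrist force passes 120 N, or if a joint passes its speed limit or range.

## Working session

There is one attempt and no reset: what is moved stays moved. The work goes in short steps, Python scripts to look and compute and a tool call to move; the robot and the scene stay as the last step left them, time stands still between calls to the robot, and variables do not carry over. Pictures are saved under pics/ and viewed, at most 10 in all, crops included, and the job is handed in when it is done.

Besides the shell and the picture viewer there is one more tool, called as name(argument=value, ...), one argument or row to a line, values as JSON. move_arm: Moves the arm, as the interface text tells. Scaled input: -1 to 1 covers 0.3 m each way for a shift and 45 degrees each way for a turn. Its arguments: {"type":"object","properties":{"deltas":{"type":"array","items":{"type":"object","properties":{"claw":{"type":"number"},"dx":{"type":"number"},"dy":{"type":"number"},"dz":{"type":"number"},"roll":{"type":"number"}}}},"force":{"type":"number"}},"required":["deltas"]}

```bash
mkdir -p pics
cat > h.py <<'E'
import numpy as np, cv2
from workcell import r, camera
def cloud(c):
    d=c["z_map"];h,w=d.shape;f=h/2/np.tan(np.radians(c["fov_y"])/2)
    v,u=np.mgrid[:h,:w];P=np.stack([(u-c["cx"])/f*d,(v-c["cy"])/f*d,d],-1)
    T=np.array(c["cam_to_world"]);P=P@T[:3,:3].T+T[:3,3];P[d<=0]=np.nan;return P
def ray(c,u,v,z):
    h=c["frame"].shape[0];f=h/2/np.tan(np.radians(c["fov_y"])/2);T=np.array(c["cam_to_world"])
    D=T[:3,:3]@np.array([(u-c["cx"])/f,(v-c["cy"])/f,1.]);o=T[:3,3];return o+D*(z-o[2])/D[2]
def save(c,n): cv2.imwrite("pics/"+n+".png",c["frame"][:,:,::-1])
E
python3 - <<'E'
from h import *
a=camera("scene");b=camera("top");np.save("a.npy",a,allow_pickle=True);np.save("b.npy",b,allow_pickle=True)
save(a,"s0");save(b,"t0")
print(r.nose_length,r.state());print(a["cam_to_world"],b["cam_to_world"],b["fov_y"])
E
```

```text
0.022 {'time_s': 0.1, 'qpos': array([ 1.56170667e+00,  4.07675834e-02,  8.39064716e-02, -4.05333535e-04,
       -1.61548792e+00, -3.33699078e-01]), 'dq': array([ 0.00107817,  0.00013586,  0.00149799,  0.00174193, -0.00038394,
       -0.00014639]), 'effort': array([-5.34407489e-03, -3.69345510e+01,  3.48273897e+01,  6.95155352e+00,
       -4.58606970e-03,  5.22851863e-06]), 'ee_pos': array([0.20151125, 0.56487626, 0.25236798]), 'eef_rot': array([[ 9.41827003e-01, -3.36097786e-01, -4.19025494e-04],
       [-3.36098023e-01, -9.41825737e-01, -1.54896809e-03],
       [ 1.25955750e-04,  1.59969361e-03, -9.99998713e-01]]), 'force': array([-1.17638132, -0.48297065, -0.48837197]), 'wrist_torque': array([-0.01444265,  0.0134651 , -0.05217935]), 'finger_force': 0.0, 'gripper_width': 0.998532061185021}
[[ 0.87253111 -0.33304652  0.35744857  0.10033487]
 [-0.48818813 -0.5658613   0.6644346  -0.85871865]
 [-0.01902132 -0.75424201 -0.65632094  0.93051931]
 [ 0.          0.          0.          1.        ]] [[-0.00540026 -0.98176521  0.19002084  0.3827887 ]
 [-0.99980562  0.00890419  0.01759079  0.01461273]
 [-0.01896201 -0.1898889  -0.98162246  1.08463183]
 [ 0.          0.          0.          1.        ]] 51.57527912253744
```

View pics/t0.png

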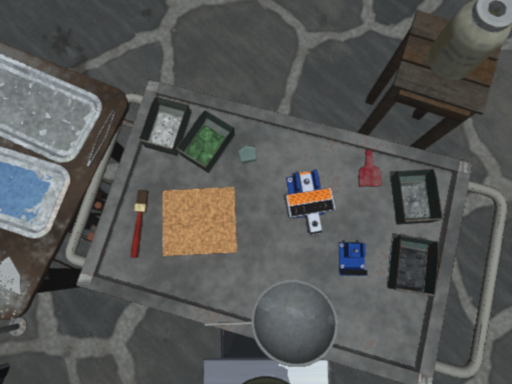

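View pics/s0.png

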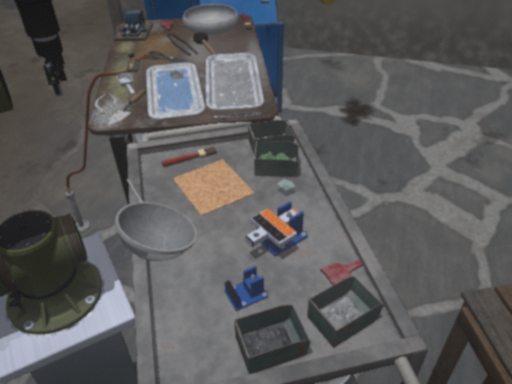

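The large stand, with the leaf, is at top (308,200), with the orange pad at (310,197) and the outer tongue at (315,222). Look-alikes are the small empty stand at (352,257) and, for red things, the brush (138,225) and scraper (370,170). I choose the one at (308,200). The mat is at (200,221) and the glass at (248,154). A grey bowl is near (293,320).

Run:
```python
from h import *
b=np.load("b.npy",allow_pickle=True).item();a=np.load("a.npy",allow_pickle=True).item()
P=cloud(b);hsv=cv2.cvtColor(b["frame"],cv2.COLOR_RGB2HSV)
x=b["frame"][155:245,270:370];cv2.imwrite("pics/c0.png",cv2.resize(x,None,fx=7,fy=6.5,interpolation=cv2.INTER_CUBIC)[:,:,::-1])
for n,(u,v) in dict(bowl=(293,320),bowlrim=(293,284),tong=(315,227),mat=(200,221),trol=(260,220),glass=(248,154),brushh=(137,235),scr=(370,178),small=(352,245),wallbin=(180,110),bin2=(435,240),base=(270,375)).items(): print(n,P[v,u].round(3))
m=cv2.inRange(hsv,(5,120,60),(25,255,255))
n,l,st,ce=cv2.connectedComponentsWithStats(m)
for i in range(1,n):
    if st[i,4]>40: print(st[i],ce[i])
# mat
h=P[...,2]
mm=cv2.morphologyEx(cv2.inRange(hsv[185:260,155:245],(5,60,60),(25,255,255)),cv2.MORPH_CLOSE,np.ones((5,5)))
c=max(cv2.findContours(mm,0,2)[0],key=cv2.contourArea);q=cv2.boxPoints(cv2.minAreaRect(c))+[155,185]
W=np.array([ray(b,*k,.003) for k in q]);print("mat",W.round(3),W.mean(0))
# leaf points by height
s=(h>.055)&(h<.078);s[:150]=0;s[260:]=0;s[:,:270]=0;s[:,335:]=0
L=P[s];rect=cv2.minAreaRect(L[:,:2].astype(np.float32));print(len(L),L.mean(0),rect)
om=m.copy();om[:, :270]=0
p=P[(om>0)&(h>.05)];r2=cv2.minAreaRect(p[:,:2].astype(np.float32));print("orange",r2,p.mean(0))
```

```text
bowl [ 0.256 -0.066  0.086]
bowlrim [ 0.341 -0.066  0.114]
tong [ 0.48  -0.129  0.069]
mat [0.505 0.175 0.003]
trol [ 0.508  0.011 -0.002]
glass [0.687 0.042 0.027]
brushh [0.467 0.341 0.021]
scr [ 0.62  -0.294  0.008]
small [ 0.436 -0.229  0.033]
wallbin [0.826 0.238 0.009]
bin2 [ 0.45  -0.46  -0.002]
base [ 0.111 -0.011 -0.   ]
[ 163  188   73   67 4486] [198.92420865 221.07044137]
[288 189  43  16 434] [309.09907834 196.4516129 ]
mat [[0.599 0.29  0.003]
 [0.607 0.082 0.003]
 [0.42  0.073 0.003]
 [0.412 0.274 0.003]] [0.50968345 0.17950566 0.003     ]
1548 [ 0.54653105 -0.11859649  0.06760192] ((0.5501388907432556, -0.11714417487382889), (0.14855743944644928, 0.13075311481952667), 49.19007873535156)
orange ((0.5867162346839905, -0.11284618824720383), (0.08127912133932114, 0.10970558226108551), 9.0049467086792) [ 0.56260832 -0.11626979  0.06818842]
```

View pics/c0.png

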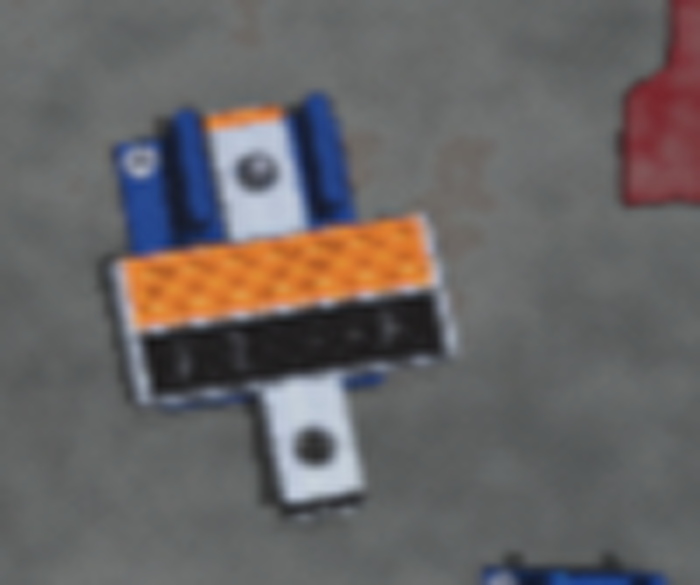

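The crop confirms it: the pin shows through the orange-banded tongue's eye at crop (258,170), the black-banded tongue's eye is at (314,446), and the cheeks are at (190,165) and (328,155).

```bash
cat >> h.py <<'E'
def plan(x,y,z,yaw):
    s=r.state();R=s["eef_rot"];p=s["ee_pos"];d=R.T@(np.array([x,y,z])-p)
    psi=np.arctan2(R[1,0],R[0,0]);dy=(yaw-psi+np.pi)%(2*np.pi)-np.pi
    print("deltas",(d/.3).round(3),"roll",round(-dy/(np.pi/4),3),"q",s["qpos"].round(2),"psi",round(psi,3))
E
python3 - <<'E'
from h import *
b=np.load("b.npy",allow_pickle=True).item()
k=lambda x,y,z:ray(b,270+(x+.5)/7-.5,155+(y+.5)/6.5-.5,z)
pin=k(258,168,.082);be=k(314,446,.068);d=pin-be
print("pin",pin,"black",be,np.hypot(*d[:2]),"leafyaw",np.arctan2(d[1],d[0]))
for a,c in (((185,112),(203,228)),((318,97),(343,218))):
    A,C=k(*a,.086),k(*c,.086);print(A,C,np.arctan2(*(A-C)[1::-1]))
# plate edge corners at .068
for q in ((118,262),(145,402),(427,215),(455,352)): print(k(*q,.068))
th=np.arctan2(d[1],d[0]);u=np.array([np.cos(th),np.sin(th)])
t=be[:2]+.006*u;print(t);plan(*t,.16,th)
E
```

```text
pin [ 0.59929515 -0.10943137  0.082     ] black [ 0.49030133 -0.12802025  0.068     ] 0.11056761752173812 leafyaw 0.1689244781535011
[ 0.62139014 -0.08285393  0.086     ] [ 0.57451047 -0.08815719  0.086     ] 0.11264619047182224
[ 0.62701239 -0.13188171  0.086     ] [ 0.57804861 -0.13922643  0.086     ] 0.14889297590374365
[ 0.56443046 -0.05818169  0.068     ]
[ 0.50817323 -0.0668256   0.068     ]
[ 0.58250605 -0.17312931  0.068     ]
[ 0.5271763  -0.18099452  0.068     ]
[ 0.49621593 -0.12701151]
deltas [1.7   1.841 0.311] roll -0.652 q [ 1.56  0.04  0.08 -0.   -1.62 -0.33] psi -0.343
```

move_arm(
  deltas=[
    {"dx":0.85,"dy":0.92,"dz":0,"claw":60},
    {"dx":0.85,"dy":0.92,"dz":0,"claw":60},
    {"dx":0.85,"dy":0.92,"dz":0,"claw":60},
    {"dx":0.85,"dy":0.92,"dz":0,"claw":60},
    {"dx":0.85,"dy":0.92,"dz":0,"claw":60},
    {"dx":0.85,"dy":0.92,"dz":0,"claw":60},
    {"dx":0.85,"dy":0.92,"dz":0,"claw":60},
    {"dx":0.85,"dy":0.92,"dz":0,"claw":60},
  ],
  force=110,
)

```text
invalid input
```

move_arm(
  deltas=[
    {"dx":0.85,"dy":0.92,"dz":0.3,"roll":-0.65,"claw":60},
    {"dx":0.85,"dy":0.92,"dz":0.3,"roll":-0.65,"claw":60},
    {"dx":0.85,"dy":0.92,"dz":0.3,"roll":-0.65,"claw":60},
    {"dx":0.85,"dy":0.92,"dz":0.3,"roll":-0.65,"claw":60},
    {"dx":0.85,"dy":0.92,"dz":0.3,"roll":-0.65,"claw":60},
    {"dx":0.85,"dy":0.92,"dz":0.3,"roll":-0.65,"claw":60},
    {"dx":0.85,"dy":0.92,"dz":0.3,"roll":-0.65,"claw":60},
    {"dx":0.85,"dy":0.92,"dz":0.3,"roll":-0.65,"claw":60},
  ],
)

```text
time_s: 1.1
ee_pos: [0.3492, 0.2191, 0.1632]
eef_rot: [[0.986, 0.165, -0.0], [0.165, -0.986, 0.0], [-0.0, -0.0, -1.0]]
force: [0.4, 0.7, -0.5]
gripper_width: 0.702
finger_force: 0.0
```

Run:
```python
from h import *
print(r.state()["ee_pos"],r.state()["force"]);plan(.496,-.127,.072,.165)
```

```text
[0.34918714 0.21905377 0.16322828] [ 0.38871377  0.70805488 -0.52920337]
deltas [0.292 1.219 0.304] roll 0.001 q [ 1.06 -0.49 -0.52 -0.   -1.54  0.68] psi 0.166
```

move_arm(
  deltas=[
    {"dx":0.29,"dy":0.9,"dz":0.01,"claw":60},
    {"dx":0.29,"dy":0.9,"dz":0.01,"claw":60},
    {"dx":0.29,"dy":0.9,"dz":0.01,"claw":60},
    {"dx":0.29,"dy":0.9,"dz":0.01,"claw":60},
    {"dx":0.29,"dy":0.9,"dz":0.01,"claw":60},
    {"dx":0.29,"dy":0.9,"dz":0.01,"claw":60},
  ],
)

```text
invalid input
```

move_arm(
  deltas=[
    {"dx":0.002,"dy":0.319,"dz":0.05,"claw":60},
    {"dx":0.002,"dy":0.319,"dz":0.05,"claw":60},
    {"dx":0.002,"dy":0.319,"dz":0.05,"claw":60},
    {"dx":0.002,"dy":0.319,"dz":0.05,"claw":60},
  ],
)

```text
invalid input
```

Run:
```python
from h import *
print(r.state()["ee_pos"],r.state()["force"]);plan(.496,-.127,.072,.165)
b=camera("top");save(b,"t1");x=b["frame"][155:245,270:370];cv2.imwrite("pics/c1.png",cv2.resize(x,None,fx=7,fy=6.5,interpolation=cv2.INTER_CUBIC)[:,:,::-1])
```

```text
[0.34918714 0.21905377 0.16322828] [ 0.38871377  0.70805488 -0.52920337]
deltas [0.292 1.219 0.304] roll 0.001 q [ 1.06 -0.49 -0.52 -0.   -1.54  0.68] psi 0.166
```

Every row needs all five fields; "roll" was missing.

move_arm(
  deltas=[
    {"dx":0.29,"dy":0.9,"dz":0,"roll":0,"claw":60},
    {"dx":0.29,"dy":0.9,"dz":0,"roll":0,"claw":60},
    {"dx":0.29,"dy":0.9,"dz":0,"roll":0,"claw":60},
    {"dx":0.29,"dy":0.9,"dz":0,"roll":0,"claw":60},
    {"dx":0.29,"dy":0.9,"dz":0,"roll":0,"claw":60},
    {"dx":0.29,"dy":0.9,"dz":0,"roll":0,"claw":60},
  ],
  force=110,
)

```text
time_s: 1.9
ee_pos: [0.4808, -0.0327, 0.1628]
eef_rot: [[0.986, 0.165, -0.001], [0.165, -0.986, -0.001], [-0.002, 0.0, -1.0]]
force: [0.2, 0.0, 0.2]
gripper_width: 0.702
finger_force: 0.0
```

move_arm(
  deltas=[
    {"dx":0.002,"dy":0.319,"dz":0.05,"roll":0,"claw":60},
    {"dx":0.002,"dy":0.319,"dz":0.05,"roll":0,"claw":60},
    {"dx":0.002,"dy":0.319,"dz":0.05,"roll":0,"claw":60},
    {"dx":0.002,"dy":0.319,"dz":0.05,"roll":0,"claw":60},
  ],
)

```text
time_s: 2.4
ee_pos: [0.4969, -0.125, 0.1484]
eef_rot: [[0.986, 0.169, 0.0], [0.169, -0.986, 0.0], [0.0, -0.0, -1.0]]
force: [0.2, 0.5, -0.2]
gripper_width: 0.704
finger_force: 0.0
```

Run:
```python
from h import *
print(r.state()["ee_pos"],r.state()["force"]);plan(.496,-.127,.072,.165)
```

```text
[ 0.49685716 -0.12503411  0.14842388] [ 0.24911485  0.50175083 -0.22712142]
deltas [-0.004  0.006  0.255] roll 0.006 q [ 0.15 -0.18 -0.32 -0.   -1.44  1.59] psi 0.169
```

move_arm(
  deltas=[
    {"dx":-0.003,"dy":0.006,"dz":0.15,"roll":0,"claw":60},
    {"dx":-0.003,"dy":0.006,"dz":0.22,"roll":0,"claw":60},
    {"dx":-0.003,"dy":0.006,"dz":0.255,"roll":0,"claw":60},
    {"dx":-0.003,"dy":0.006,"dz":0.255,"roll":0,"claw":60},
  ],
)

```text
time_s: 2.9
ee_pos: [0.4961, -0.1276, 0.072]
eef_rot: [[0.986, 0.168, -0.0], [0.168, -0.986, -0.0], [-0.0, 0.0, -1.0]]
force: [-0.3, 0.2, 0.5]
gripper_width: 0.699
finger_force: 0.0
```

move_arm(
  deltas=[
    {"dx":0,"dy":0,"dz":0,"roll":0,"claw":20},
    {"dx":0,"dy":0,"dz":0,"roll":0,"claw":20},
    {"dx":0,"dy":0,"dz":0,"roll":0,"claw":20},
    {"dx":0,"dy":0,"dz":0,"roll":0,"claw":20},
    {"dx":0,"dy":0,"dz":0,"roll":0,"claw":20},
    {"dx":0,"dy":0,"dz":0,"roll":0,"claw":20},
  ],
)

```text
time_s: 3.65
ee_pos: [0.4966, -0.1285, 0.0735]
eef_rot: [[0.986, 0.167, 0.002], [0.167, -0.986, -0.0], [0.002, 0.001, -1.0]]
force: [-2.5, 1.8, 5.7]
gripper_width: 0.298
finger_force: 108.2
```

move_arm(
  deltas=[
    {"dx":0,"dy":0,"dz":-0.02,"roll":0,"claw":20},
    {"dx":0,"dy":0,"dz":-0.06,"roll":0,"claw":20},
    {"dx":0,"dy":0,"dz":-0.1,"roll":0,"claw":20},
    {"dx":0,"dy":0,"dz":-0.15,"roll":0,"claw":20},
    {"dx":0,"dy":0,"dz":-0.2,"roll":0,"claw":20},
    {"dx":0,"dy":0,"dz":-0.25,"roll":0,"claw":20},
    {"dx":0,"dy":0,"dz":-0.3,"roll":0,"claw":20},
    {"dx":0,"dy":0,"dz":-0.3,"roll":0,"claw":20},
  ],
)

```text
time_s: 4.65
ee_pos: [0.4966, -0.1285, 0.1636]
eef_rot: [[0.986, 0.167, 0.003], [0.167, -0.986, -0.0], [0.003, 0.001, -1.0]]
force: [0.0, -0.3, -1.9]
gripper_width: 0.294
finger_force: 108.3
```

Run:
```python
from h import *
s=r.state();print(s["ee_pos"],s["force"],s["wrist_torque"],s["gripper_width"],s["finger_force"])
a=camera("scene");b=camera("top");np.save("a.npy",a,allow_pickle=True);np.save("b.npy",b,allow_pickle=True)
x=np.vstack([cv2.resize(c["frame"][v:v+90,u:u+130],None,fx=5,fy=3.3,interpolation=cv2.INTER_CUBIC) for c,u,v in ((a,220,170),(b,260,135))])
cv2.imwrite("pics/c2.png",x[:,:,::-1])
P=cloud(b);hsv=cv2.cvtColor(b["frame"],cv2.COLOR_RGB2HSV)
m=cv2.inRange(hsv,(5,120,60),(25,255,255));m[:,:265]=0;m=(m>0)&(P[...,2]>.09)
p=P[m];c=p.mean(0);print(c,np.linalg.svd(p-c,full_matrices=0)[2][2],len(p))
plan(.456,.17,.13,.1)
```

```text
[ 0.49657763 -0.12850163  0.16355241] [ 0.03229958 -0.26356339 -1.89098312] [-0.06090031  0.07173481  0.01441132] 0.29388224657182666 108.33404123783112
[ 0.62309554 -0.10598365  0.1553465 ] [0.97490571 0.16538739 0.14901635] 24
deltas [ 0.035 -1.002  0.105] roll 0.086 q [ 0.14 -0.19 -0.3  -0.   -1.46  1.6 ] psi 0.168
```

View pics/c2.png

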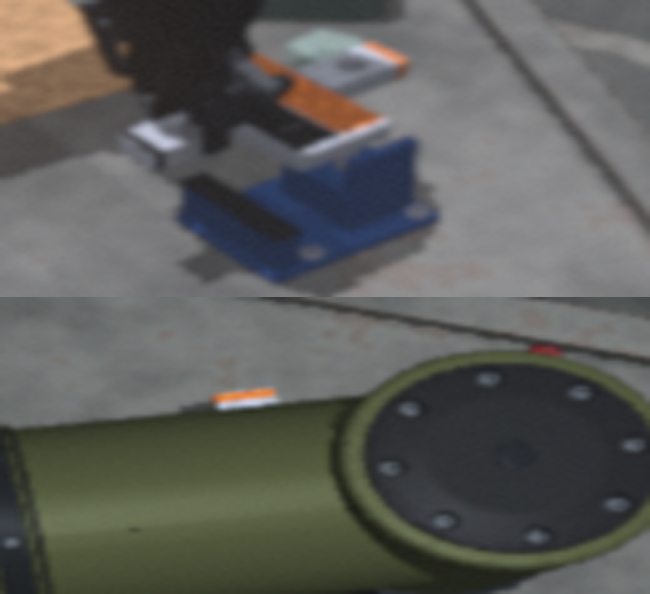

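Scene crop: the leaf, held level, is clear above the blue stand (its tongue tip with orange band at crop (385,55)); in the top crop only the orange tip shows, at (245,397).

move_arm(
  deltas=[
    {"dx":0.02,"dy":-0.2,"dz":0,"roll":0.08,"claw":20},
    {"dx":0.03,"dy":-0.4,"dz":0,"roll":0.08,"claw":20},
    {"dx":0.05,"dy":-0.6,"dz":0,"roll":0.08,"claw":20},
    {"dx":0.05,"dy":-0.8,"dz":0,"roll":0.08,"claw":20},
    {"dx":0.05,"dy":-0.95,"dz":0.05,"roll":0.08,"claw":20},
    {"dx":0.05,"dy":-1.0,"dz":0.1,"roll":0.08,"claw":20},
    {"dx":0.05,"dy":-1.0,"dz":0.2,"roll":0.08,"claw":20},
    {"dx":0.05,"dy":-1.0,"dz":0.25,"roll":0.08,"claw":20},
  ],
)

```text
time_s: 5.75
ee_pos: [0.4596, 0.1689, 0.0842]
eef_rot: [[0.995, 0.104, -0.003], [0.104, -0.995, -0.002], [-0.003, 0.002, -1.0]]
force: [-0.4, 0.1, -2.0]
gripper_width: 0.297
finger_force: 108.7
```

Run:
```python
from h import *
s=r.state();print(s["ee_pos"],s["force"],s["wrist_torque"])
plan(.460,.1745,.029,.1)
```

```text
[0.45962227 0.16886996 0.08421402] [-0.38016441  0.13318623 -1.9563195 ] [-0.0559633   0.07448512 -0.00384402]
deltas [ 0.004 -0.019  0.184] roll 0.006 q [ 0.76 -0.21 -0.46 -0.   -1.33  0.91] psi 0.105
```

move_arm(
  deltas=[
    {"dx":0.004,"dy":-0.018,"dz":0.08,"roll":0,"claw":20},
    {"dx":0.004,"dy":-0.018,"dz":0.14,"roll":0,"claw":20},
    {"dx":0.004,"dy":-0.018,"dz":0.175,"roll":0,"claw":20},
    {"dx":0.004,"dy":-0.018,"dz":0.184,"roll":0,"claw":20},
    {"dx":0.004,"dy":-0.018,"dz":0.184,"roll":0,"claw":20},
  ],
)

```text
time_s: 6.38
ee_pos: [0.4616, 0.1754, 0.0322]
eef_rot: [[0.995, 0.105, 0.001], [0.105, -0.995, 0.0], [0.001, -0.0, -1.0]]
force: [0.7, 0.5, -1.6]
gripper_width: 0.3
finger_force: 108.7
```

move_arm(
  deltas=[
    {"dx":0,"dy":0,"dz":0.004,"roll":0,"claw":20},
    {"dx":0,"dy":0,"dz":0.008,"roll":0,"claw":20},
    {"dx":0,"dy":0,"dz":0.008,"roll":0,"claw":20},
  ],
)

```text
time_s: 6.75
ee_pos: [0.4612, 0.1754, 0.0293]
eef_rot: [[0.995, 0.105, 0.0], [0.105, -0.995, -0.0], [0.0, 0.0, -1.0]]
force: [0.3, 0.4, -1.2]
gripper_width: 0.292
finger_force: 108.7
```

move_arm(
  deltas=[
    {"dx":0,"dy":0,"dz":0.004,"roll":0,"claw":20},
    {"dx":0,"dy":0,"dz":0.008,"roll":0,"claw":20},
    {"dx":0,"dy":0,"dz":0.01,"roll":0,"claw":20},
    {"dx":0,"dy":0,"dz":0.01,"roll":0,"claw":20},
  ],
)

```text
time_s: 7.25
ee_pos: [0.4614, 0.1754, 0.0266]
eef_rot: [[0.994, 0.105, 0.0], [0.105, -0.994, -0.0], [0.0, 0.0, -1.0]]
force: [-0.8, -0.3, 2.2]
gripper_width: 0.299
finger_force: 109.1
```

move_arm(
  deltas=[
    {"dx":0,"dy":0,"dz":0,"roll":0,"claw":55},
    {"dx":0,"dy":0,"dz":0,"roll":0,"claw":55},
    {"dx":0,"dy":0,"dz":0,"roll":0,"claw":55},
    {"dx":0,"dy":0,"dz":0,"roll":0,"claw":55},
    {"dx":0,"dy":0,"dz":0,"roll":0,"claw":55},
  ],
)

```text
time_s: 7.88
ee_pos: [0.4612, 0.1753, 0.0262]
eef_rot: [[0.995, 0.105, 0.0], [0.105, -0.995, -0.0], [0.0, 0.0, -1.0]]
force: [0.2, 0.5, -0.4]
gripper_width: 0.644
finger_force: 0.0
```

move_arm(
  deltas=[
    {"dx":0,"dy":0,"dz":-0.1,"roll":0,"claw":55},
    {"dx":0,"dy":0,"dz":-0.2,"roll":0,"claw":55},
    {"dx":0,"dy":0.2,"dz":-0.3,"roll":0,"claw":55},
    {"dx":0,"dy":0.4,"dz":-0.4,"roll":0,"claw":55},
    {"dx":0,"dy":0.6,"dz":-0.4,"roll":0,"claw":55},
    {"dx":0,"dy":0.8,"dz":-0.4,"roll":0,"claw":55},
    {"dx":0,"dy":0.8,"dz":-0.4,"roll":0,"claw":55},
  ],
)

```text
time_s: 8.75
ee_pos: [0.4861, -0.0669, 0.1463]
eef_rot: [[0.995, 0.099, -0.0], [0.099, -0.995, -0.001], [-0.0, 0.001, -1.0]]
force: [-0.4, -0.0, 0.2]
gripper_width: 0.639
finger_force: 0.0
```

Run:
```python
from h import *
a=camera("scene");b=camera("top");np.save("a.npy",a,allow_pickle=True);np.save("b1.npy",b,allow_pickle=True)
x=np.hstack([cv2.resize(c["frame"][v:v+90,u:u+100],None,fx=4,fy=4,interpolation=cv2.INTER_CUBIC) for c,u,v in ((a,160,145),(b,150,175))])
cv2.imwrite("pics/c3.png",x[:,:,::-1]);print(r.state()["ee_pos"])
```

```text
[ 0.48622311 -0.0641092   0.1460687 ]
```

View pics/c3.png

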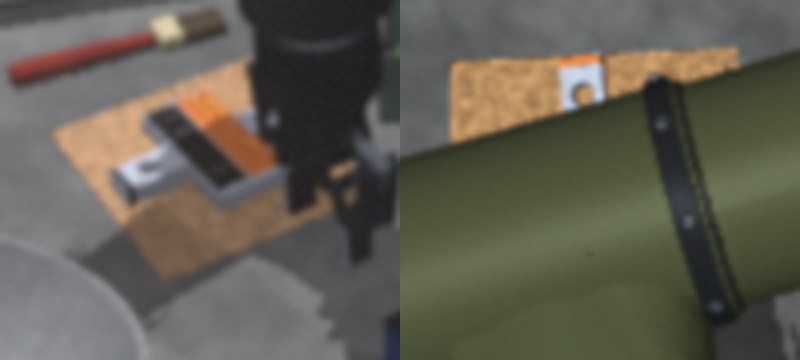

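Both crops show the leaf flat on the mat: the black eye is at scene crop (150,163), the orange eye at top crop (582,94).

Run:
```python
from h import *
b=np.load("b1.npy",allow_pickle=True).item();a=np.load("a.npy",allow_pickle=True).item()
o=ray(b,195.1,198.1,.021);k=ray(a,197.1,185.4,.021);print("orange",o,"black",k,np.hypot(*(o-k)[:2]),np.arctan2(*(o-k)[1::-1]))
hsv=cv2.cvtColor(b["frame"],cv2.COLOR_RGB2HSV)
w=cv2.inRange(hsv,(0,0,120),(180,60,255));w[:185]=0;w[205:]=0;w[:,:180]=0;w[:,210:]=0
for v in range(190,202):
    c=np.flatnonzero(w[v]); 
    if len(c): print(v,c.min(),c.max(),ray(b,(c.min()+c.max())/2,v,.021)[:2].round(4))
plan(.56,.186,.12,.1)
```

```text
orange [0.56612145 0.18691961 0.021     ] black [0.45988591 0.17541177 0.021     ] 0.10685701332034002 0.10790302304490959
191 195 200 [0.5857 0.1808]
192 190 200 [0.583  0.1876]
193 190 200 [0.5802 0.1875]
194 190 200 [0.5775 0.1874]
195 190 200 [0.5747 0.1874]
196 190 201 [0.5719 0.186 ]
197 190 201 [0.5692 0.1859]
198 190 201 [0.5664 0.1858]
199 190 200 [0.5636 0.1871]
200 190 199 [0.5609 0.1884]
201 190 194 [0.5582 0.1952]
deltas [ 0.33  -0.804  0.087] roll 0.003 q [ 0.28 -0.25 -0.37 -0.   -1.44  1.39] psi 0.103
```

move_arm(
  deltas=[
    {"dx":0.2,"dy":-0.2,"dz":0,"roll":0,"claw":55},
    {"dx":0.33,"dy":-0.4,"dz":0,"roll":0,"claw":55},
    {"dx":0.33,"dy":-0.6,"dz":0,"roll":0,"claw":55},
    {"dx":0.33,"dy":-0.8,"dz":0,"roll":0,"claw":55},
    {"dx":0.33,"dy":-0.805,"dz":0.08,"roll":0,"claw":55},
    {"dx":0.33,"dy":-0.805,"dz":0.16,"roll":0,"claw":55},
    {"dx":0.33,"dy":-0.805,"dz":0.2,"roll":0,"claw":55},
    {"dx":0.33,"dy":-0.805,"dz":0.2,"roll":0,"claw":55},
  ],
)

```text
time_s: 9.85
ee_pos: [0.5589, 0.1876, 0.0855]
eef_rot: [[0.994, 0.106, -0.001], [0.106, -0.994, -0.001], [-0.001, 0.001, -1.0]]
force: [-0.0, 0.6, 0.7]
gripper_width: 0.645
finger_force: 0.0
```

Run:
```python
from h import *
print(r.state()["ee_pos"]);plan(.56,.186,.0270,.105)
```

```text
[0.55888915 0.1875599  0.08553671]
deltas [0.003 0.005 0.195] roll 0.001 q [ 0.66  0.06 -0.2   0.   -1.31  1.01] psi 0.106
```

move_arm(
  deltas=[
    {"dx":0.003,"dy":0.005,"dz":0.1,"roll":0,"claw":55},
    {"dx":0.003,"dy":0.005,"dz":0.17,"roll":0,"claw":55},
    {"dx":0.003,"dy":0.005,"dz":0.195,"roll":0,"claw":55},
    {"dx":0.003,"dy":0.005,"dz":0.195,"roll":0,"claw":55},
  ],
)

```text
time_s: 10.35
ee_pos: [0.561, 0.1858, 0.0285]
eef_rot: [[0.995, 0.105, 0.001], [0.105, -0.995, 0.0], [0.001, 0.0, -1.0]]
force: [-0.0, 0.9, 0.0]
gripper_width: 0.644
finger_force: 0.0
```

move_arm(
  deltas=[
    {"dx":0,"dy":0,"dz":0,"roll":0,"claw":20},
    {"dx":0,"dy":0,"dz":0,"roll":0,"claw":20},
    {"dx":0,"dy":0,"dz":0,"roll":0,"claw":20},
    {"dx":0,"dy":0,"dz":0,"roll":0,"claw":20},
    {"dx":0,"dy":0,"dz":0,"roll":0,"claw":20},
    {"dx":0,"dy":0,"dz":0,"roll":0,"claw":20},
  ],
)

```text
time_s: 11.1
ee_pos: [0.5614, 0.1862, 0.0296]
eef_rot: [[0.994, 0.105, 0.003], [0.105, -0.994, 0.001], [0.003, -0.001, -1.0]]
force: [-1.3, -0.5, 5.8]
gripper_width: 0.293
finger_force: 109.5
```

move_arm(
  deltas=[
    {"dx":0,"dy":0,"dz":-0.1,"roll":0,"claw":20},
    {"dx":0,"dy":0,"dz":-0.25,"roll":0,"claw":20},
    {"dx":0,"dy":0,"dz":-0.4,"roll":0.1,"claw":20},
    {"dx":0,"dy":0,"dz":-0.47,"roll":0.3,"claw":20},
    {"dx":0,"dy":0,"dz":-0.47,"roll":0.5,"claw":20},
    {"dx":0,"dy":0,"dz":-0.47,"roll":0.7,"claw":20},
    {"dx":0,"dy":0,"dz":-0.47,"roll":0.9,"claw":20},
    {"dx":0,"dy":0,"dz":-0.47,"roll":1,"claw":20},
  ],
)

```text
time_s: 12.1
ee_pos: [0.5603, 0.1858, 0.1683]
eef_rot: [[0.775, -0.632, -0.001], [-0.632, -0.775, -0.0], [-0.001, 0.001, -1.0]]
force: [0.4, 0.0, -1.4]
gripper_width: 0.293
finger_force: 108.7
```

move_arm(
  deltas=[
    {"dx":0,"dy":0,"dz":0,"roll":0.2,"claw":20},
    {"dx":0,"dy":0,"dz":0,"roll":0.4,"claw":20},
    {"dx":0,"dy":0,"dz":0,"roll":0.6,"claw":20},
    {"dx":0,"dy":0,"dz":0,"roll":0.8,"claw":20},
    {"dx":0,"dy":0,"dz":0,"roll":1,"claw":20},
    {"dx":0,"dy":0,"dz":0,"roll":1,"claw":20},
  ],
)

```text
time_s: 12.85
ee_pos: [0.5603, 0.1858, 0.1683]
eef_rot: [[0.106, -0.994, -0.001], [-0.994, -0.106, -0.0], [0.0, 0.001, -1.0]]
force: [0.5, -0.9, -1.5]
gripper_width: 0.296
finger_force: 108.7
```

move_arm(
  deltas=[
    {"dx":0,"dy":0,"dz":0,"roll":0.2,"claw":20},
    {"dx":0,"dy":0,"dz":0,"roll":0.4,"claw":20},
    {"dx":0,"dy":0,"dz":0,"roll":0.6,"claw":20},
    {"dx":0,"dy":0,"dz":0,"roll":0.8,"claw":20},
    {"dx":0,"dy":0,"dz":0,"roll":1,"claw":20},
    {"dx":0,"dy":0,"dz":0,"roll":1,"claw":20},
  ],
)

```text
time_s: 13.6
ee_pos: [0.5604, 0.1858, 0.1685]
eef_rot: [[-0.626, -0.78, -0.001], [-0.78, 0.626, -0.0], [0.0, 0.0, -1.0]]
force: [0.2, -0.7, -1.6]
gripper_width: 0.295
finger_force: 108.7
```

Run:
```python
from h import *
s=r.state();print(s["ee_pos"],s["gripper_width"],s["wrist_torque"]);plan(.4934,-.1243,.165,.14-np.pi)
```

```text
[0.56039059 0.18576663 0.16845101] 0.29499989065627047 [-0.05124301  0.03019472  0.01398043]
deltas [ 0.946 -0.473  0.012] roll 0.961 q [ 0.66  0.02 -0.09 -0.   -1.46 -1.34] psi -2.247
```

move_arm(
  deltas=[
    {"dx":0.1,"dy":-0.05,"dz":0,"roll":0.15,"claw":20},
    {"dx":0.25,"dy":-0.13,"dz":0,"roll":0.3,"claw":20},
    {"dx":0.42,"dy":-0.21,"dz":0,"roll":0.45,"claw":20},
    {"dx":0.6,"dy":-0.3,"dz":0,"roll":0.6,"claw":20},
    {"dx":0.75,"dy":-0.38,"dz":0,"roll":0.8,"claw":20},
    {"dx":0.88,"dy":-0.44,"dz":0,"roll":0.96,"claw":20},
    {"dx":0.946,"dy":-0.473,"dz":0.01,"roll":0.96,"claw":20},
    {"dx":0.946,"dy":-0.473,"dz":0.01,"roll":0.96,"claw":20},
  ],
)

```text
time_s: 14.6
ee_pos: [0.4917, -0.1253, 0.1656]
eef_rot: [[-0.99, -0.138, -0.0], [-0.138, 0.99, 0.0], [0.0, 0.0, -1.0]]
force: [-0.9, 0.8, -1.7]
gripper_width: 0.291
finger_force: 108.7
```

Run:
```python
from h import *
a=camera("scene");b=camera("top");np.save("a.npy",a,allow_pickle=True);np.save("b2.npy",b,allow_pickle=True)
s=r.state();print(s["ee_pos"],s["gripper_width"],s["wrist_torque"]);plan(.4934,-.1243,.165,.14-np.pi)
x=np.vstack([cv2.resize(c["frame"][v:v+70,u:u+110],None,fx=7,fy=4.2,interpolation=cv2.INTER_CUBIC) for c,u,v in ((a,235,170),(b,260,145))])
cv2.imwrite("pics/c4.png",x[:,:,::-1])
```

```text
[ 0.49232625 -0.12383016  0.16571772] 0.29521239375440034 [ 0.04115032  0.08507311 -0.02625066]
deltas [-0.003 -0.002  0.002] roll -0.001 q [ 0.15 -0.2  -0.3  -0.   -1.47 -1.58] psi -3.003
```

View pics/c4.png

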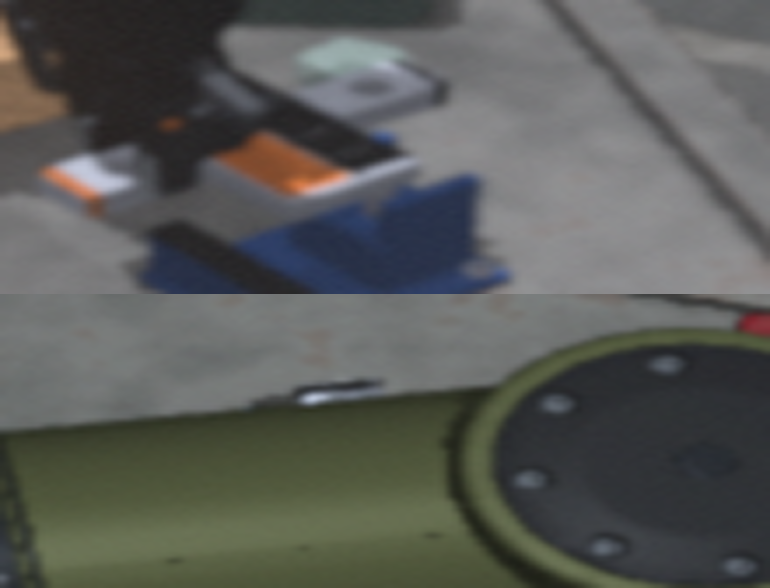

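Scene crop: the leaf is held with the orange tongue towards the robot (85,175) and the black-banded eye at (370,88), above the stand's cheeks. The top view is covered by the arm.

Run:
```python
from h import *
a=np.load("a.npy",allow_pickle=True).item();P=cloud(a)
u,v=287.4,190.6
for du,dv in ((-6,-1),(-4,3),(5,1),(3,3),(6,-1)): print(P[round(v)+dv,round(u)+du].round(4))
for z in (.152,.155,.158): print(ray(a,u,v,z))
# plate near edge / tongue near the grip heights
for x,y in ((110,172),(280,160),(340,150)): print(P[round(170+y/4.2),round(235+x/7)].round(4))
# pin bias check: initial picture crop
s0=cv2.imread("pics/s0.png");cv2.imwrite("pics/c5.png",cv2.resize(s0[195:255,240:320],None,fx=9,fy=9,interpolation=cv2.INTER_CUBIC))
```

```text
[ 0.5809 -0.1059  0.1591]
[ 0.5784 -0.1195  0.1571]
[ 0.6042 -0.1211  0.1536]
[ 0.5957 -0.125   0.1535]
[ 0.6078 -0.1198  0.1576]
[ 0.59804076 -0.10918223  0.152     ]
[ 0.59612286 -0.11207054  0.155     ]
[ 0.59420497 -0.11495886  0.158     ]
[ 0.4858 -0.1208  0.144 ]
[ 0.5352 -0.1524  0.1561]
[ 0.5566 -0.1591  0.158 ]
```

View pics/c5.png

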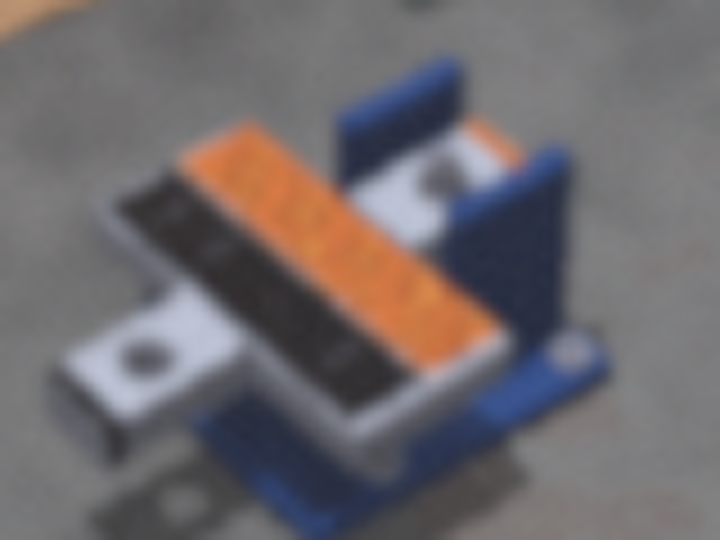

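Initial scene crop: the seated eye is at (443,178) around the pin and the black eye at (147,358). I use these to check for bias between the cameras.

Run:
```python
from h import *
a=np.load("a.npy",allow_pickle=True).item()
print(ray(a,288.8,214.3,.068),ray(a,255.9,234.3,.068))
```

```text
[ 0.60360352 -0.11155824  0.068     ] [ 0.49217342 -0.13135195  0.068     ]
```

move_arm(
  deltas=[
    {"dx":-0.01,"dy":0,"dz":0.05,"roll":0,"claw":20},
    {"dx":-0.01,"dy":0,"dz":0.1,"roll":0,"claw":20},
    {"dx":-0.01,"dy":0,"dz":0.14,"roll":0,"claw":20},
    {"dx":-0.01,"dy":0,"dz":0.16,"roll":0,"claw":20},
    {"dx":-0.01,"dy":0,"dz":0.16,"roll":0,"claw":20},
  ],
)

```text
time_s: 15.32
ee_pos: [0.4951, -0.1237, 0.1172]
eef_rot: [[-0.991, -0.136, -0.001], [-0.136, 0.991, -0.0], [0.001, -0.0, -1.0]]
force: [0.3, -0.6, -1.4]
gripper_width: 0.297
finger_force: 108.7
```

Run:
```python
from h import *
a=camera("scene");np.save("a.npy",a,allow_pickle=True)
s=r.state();print(s["ee_pos"],s["force"])
cv2.imwrite("pics/c6.png",cv2.resize(a["frame"][180:240,245:325],None,fx=9,fy=9,interpolation=cv2.INTER_CUBIC)[:,:,::-1])
```

```text
[ 0.49535076 -0.12369816  0.11786634] [-0.93484134 -1.28935132 -0.63966606]
```

View pics/c6.png

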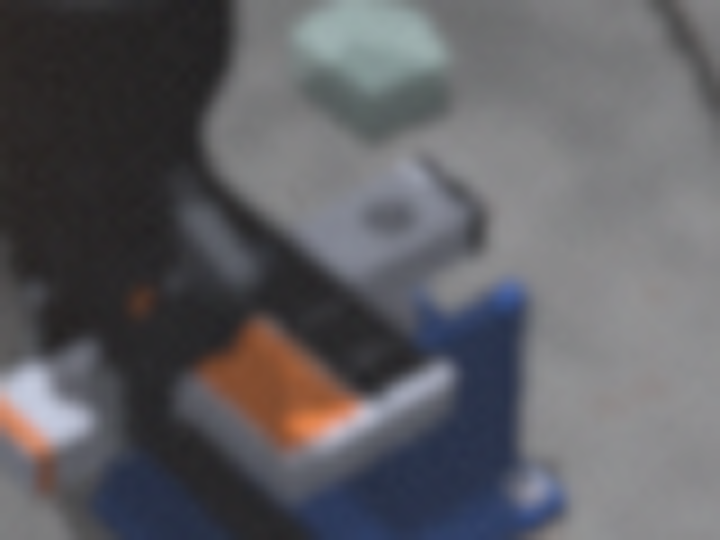

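The held eye is at crop (390,215), level and above the right cheek.

Run:
```python
from h import *
a=np.load("a.npy",allow_pickle=True).item();P=cloud(a)
for z in (.104,.107,.110): print(z,ray(a,287.9,203.4,z))
print(P[206:210,284:288,2].round(3))
print(np.nanmedian(P[199:208,290:293,2]), np.nanmedian(P[206:211,281:286,2]))
```

```text
0.104 [ 0.60258901 -0.10683702  0.104     ]
0.107 [ 0.60076599 -0.10956611  0.107     ]
0.11 [ 0.59894297 -0.1122952   0.11      ]
[[0.111 0.111 0.11  0.109]
 [0.109 0.111 0.106 0.109]
 [0.108 0.109 0.106 0.108]
 [0.109 0.109 0.108 0.108]]
0.10822657718276718 0.1089122586211756
```

move_arm(
  deltas=[
    {"dx":-0.005,"dy":-0.003,"dz":0.01,"roll":0,"claw":20},
    {"dx":-0.005,"dy":-0.003,"dz":0.02,"roll":0,"claw":20},
    {"dx":-0.005,"dy":-0.003,"dz":0.03,"roll":0,"claw":20},
    {"dx":-0.005,"dy":-0.003,"dz":0.035,"roll":0,"claw":20},
    {"dx":-0.005,"dy":-0.003,"dz":0.035,"roll":0,"claw":20},
  ],
)

```text
time_s: 16.0
ee_pos: [0.4968, -0.1244, 0.1071]
eef_rot: [[-0.991, -0.136, -0.0], [-0.136, 0.991, -0.0], [0.0, -0.0, -1.0]]
force: [-0.4, -0.9, -1.5]
gripper_width: 0.294
finger_force: 108.7
```

move_arm(
  deltas=[
    {"dx":0,"dy":0,"dz":0.007,"roll":0,"claw":20},
    {"dx":0,"dy":0,"dz":0.014,"roll":0,"claw":20},
    {"dx":0,"dy":0,"dz":0.014,"roll":0,"claw":20},
  ],
)

```text
time_s: 16.38
ee_pos: [0.4967, -0.1243, 0.1028]
eef_rot: [[-0.991, -0.136, -0.0], [-0.136, 0.991, -0.0], [0.0, -0.0, -1.0]]
force: [0.6, 0.3, -1.5]
gripper_width: 0.292
finger_force: 108.7
```

move_arm(
  deltas=[
    {"dx":0,"dy":0,"dz":0.007,"roll":0,"claw":20},
    {"dx":0,"dy":0,"dz":0.014,"roll":0,"claw":20},
    {"dx":0,"dy":0,"dz":0.014,"roll":0,"claw":20},
  ],
)

```text
time_s: 16.75
ee_pos: [0.4969, -0.1244, 0.0987]
eef_rot: [[-0.991, -0.136, -0.0], [-0.136, 0.991, -0.0], [0.0, -0.0, -1.0]]
force: [0.4, -1.3, -1.8]
gripper_width: 0.298
finger_force: 108.7
```

move_arm(
  deltas=[
    {"dx":0,"dy":0,"dz":0.007,"roll":0,"claw":20},
    {"dx":0,"dy":0,"dz":0.014,"roll":0,"claw":20},
    {"dx":0,"dy":0,"dz":0.014,"roll":0,"claw":20},
  ],
)

```text
time_s: 17.12
ee_pos: [0.4969, -0.1244, 0.0945]
eef_rot: [[-0.991, -0.136, 0.0], [-0.136, 0.991, -0.0], [-0.0, -0.0, -1.0]]
force: [0.4, -1.3, -0.4]
gripper_width: 0.295
finger_force: 108.7
```

move_arm(
  deltas=[
    {"dx":0,"dy":0,"dz":0.01,"roll":0,"claw":20},
    {"dx":0,"dy":0,"dz":0.02,"roll":0,"claw":20},
    {"dx":0,"dy":0,"dz":0.03,"roll":0,"claw":20},
    {"dx":0,"dy":0,"dz":0.03,"roll":0,"claw":20},
  ],
)

```text
time_s: 17.62
ee_pos: [0.4968, -0.1244, 0.0854]
eef_rot: [[-0.991, -0.136, -0.0], [-0.136, 0.991, -0.0], [0.0, -0.0, -1.0]]
force: [0.3, -1.5, -2.1]
gripper_width: 0.296
finger_force: 108.8
```

move_arm(
  deltas=[
    {"dx":0,"dy":0,"dz":0.008,"roll":0,"claw":20},
    {"dx":0,"dy":0,"dz":0.016,"roll":0,"claw":20},
    {"dx":0,"dy":0,"dz":0.022,"roll":0,"claw":20},
    {"dx":0,"dy":0,"dz":0.022,"roll":0,"claw":20},
  ],
)

```text
time_s: 18.12
ee_pos: [0.4968, -0.1244, 0.0789]
eef_rot: [[-0.991, -0.136, -0.0], [-0.136, 0.991, -0.0], [0.0, -0.0, -1.0]]
force: [1.2, -0.9, -1.6]
gripper_width: 0.296
finger_force: 108.8
```

move_arm(
  deltas=[
    {"dx":0,"dy":0,"dz":0.003,"roll":0,"claw":20},
    {"dx":0,"dy":0,"dz":0.006,"roll":0,"claw":20},
    {"dx":0,"dy":0,"dz":0.009,"roll":0,"claw":20},
    {"dx":0,"dy":0,"dz":0.009,"roll":0,"claw":20},
  ],
)

```text
time_s: 18.62
ee_pos: [0.4969, -0.1244, 0.0766]
eef_rot: [[-0.991, -0.136, 0.0], [-0.136, 0.991, -0.0], [-0.0, -0.0, -1.0]]
force: [-1.2, -0.1, 1.0]
gripper_width: 0.292
finger_force: 109.0
```

move_arm(
  deltas=[
    {"dx":0,"dy":0,"dz":0.003,"roll":0,"claw":20},
    {"dx":0,"dy":0,"dz":0.005,"roll":0,"claw":20},
    {"dx":0,"dy":0,"dz":0.005,"roll":0,"claw":20},
  ],
)

```text
time_s: 19.0
ee_pos: [0.497, -0.1245, 0.0764]
eef_rot: [[-0.991, -0.136, 0.001], [-0.136, 0.991, -0.001], [-0.001, -0.001, -1.0]]
force: [-5.1, 1.5, 7.8]
gripper_width: 0.294
finger_force: 109.9
```

Run:
```python
from h import *
a=camera("scene");np.save("a.npy",a,allow_pickle=True)
s=r.state();print(s["ee_pos"],s["force"],s["wrist_torque"])
P=cloud(a);print(np.nanmedian(P[214:220,280:284,2]))
cv2.imwrite("pics/c7.png",cv2.resize(a["frame"][195:255,240:320],None,fx=9,fy=9,interpolation=cv2.INTER_CUBIC)[:,:,::-1])
```

```text
[ 0.49700374 -0.12448821  0.076365  ] [-4.72781282  0.18578852  9.3758086 ] [ 0.33599622  1.44507969 -0.01670347]
0.06834508014990298
```

View pics/c7.png

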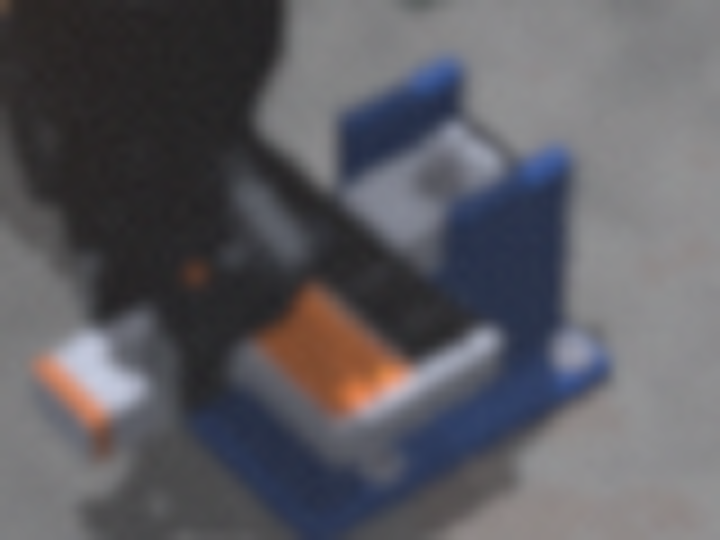

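The leaf is seated: the black-banded eye is around the pin at (440,175), between the cheeks, with the plate on the bar and the leaf flat (top at 0.068). I release and retreat.

move_arm(
  deltas=[
    {"dx":0,"dy":0,"dz":0,"roll":0,"claw":20},
    {"dx":0,"dy":0,"dz":0,"roll":0,"claw":55},
    {"dx":0,"dy":0,"dz":0,"roll":0,"claw":55},
    {"dx":0,"dy":0,"dz":0,"roll":0,"claw":55},
    {"dx":0,"dy":0,"dz":0,"roll":0,"claw":55},
    {"dx":0,"dy":0,"dz":0,"roll":0,"claw":55},
  ],
)

```text
time_s: 19.8
ee_pos: [0.4969, -0.1244, 0.0747]
eef_rot: [[-0.991, -0.136, -0.0], [-0.136, 0.991, -0.0], [0.0, -0.0, -1.0]]
force: [0.3, 1.0, -1.1]
gripper_width: 0.645
finger_force: 0.0
```

move_arm(
  deltas=[
    {"dx":0,"dy":0,"dz":-0.05,"roll":0,"claw":55},
    {"dx":0,"dy":0,"dz":-0.15,"roll":0,"claw":55},
    {"dx":0,"dy":0,"dz":-0.3,"roll":0,"claw":55},
    {"dx":0,"dy":0.2,"dz":-0.4,"roll":0,"claw":55},
    {"dx":0,"dy":0.4,"dz":-0.4,"roll":0,"claw":55},
    {"dx":0,"dy":0.6,"dz":-0.4,"roll":0,"claw":55},
    {"dx":0,"dy":0.7,"dz":-0.4,"roll":0,"claw":55},
    {"dx":0,"dy":0.7,"dz":-0.4,"roll":0,"claw":55},
  ],
)

```text
time_s: 20.8
ee_pos: [0.4682, 0.0855, 0.1961]
eef_rot: [[-0.99, -0.139, 0.001], [-0.139, 0.99, 0.001], [-0.001, 0.0, -1.0]]
force: [1.0, -0.1, 0.4]
gripper_width: 0.641
finger_force: 0.0
```

Run:
```python
from h import *
a=camera("scene");b=camera("top");print(r.state()["ee_pos"],r.state()["force"])
x=np.hstack([cv2.resize(c["frame"][v:v+80,u:u+80],None,fx=5,fy=5,interpolation=cv2.INTER_CUBIC) for c,u,v in ((a,240,185),(b,270,160))])
cv2.imwrite("pics/c8.png",x[:,:,::-1])
P=cloud(a);p=P[195:255,240:320].reshape(-1,3);p=p[(p[:,2]>.062)&(p[:,2]<.074)];A=np.c_[p[:,:2],np.ones(len(p))];print(np.linalg.lstsq(A,p[:,2],rcond=None)[0],np.median(p[:,2]))
```

```text
[0.46844536 0.0837292  0.19574916] [-0.06142248  0.92179141 -0.5253256 ]
[0.00458119 0.00702043 0.06664945] 0.06842935940691763
```

View pics/c8.png

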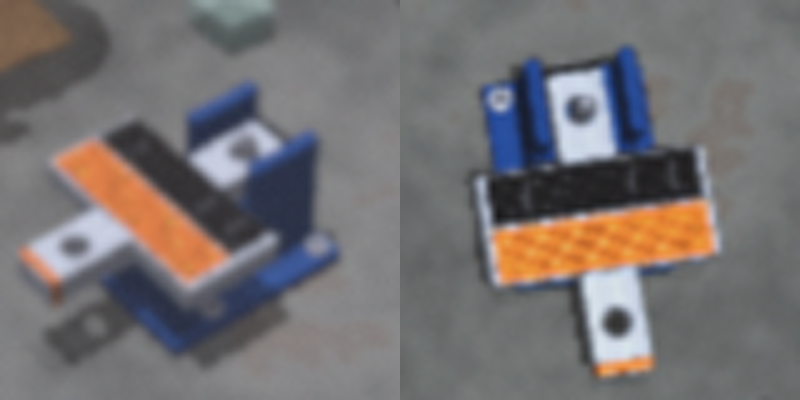

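The black eye is on the pin (580,108), the orange end points outwards (617,322), the leaf is flat (tilt below 0.01 rad) and the arm is clear.

```bash
python3 -c "
from workcell import r
print(r.hand_in())"
```

```text
the job is handed in; nothing more can be done
None
```

The leaf is refitted with the black end's eye on the pin and the orange end outwards, lying flat and released; the job was handed in after about 21 s, but it returned no verdict.

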